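Shut and lock the filter hatch of the air cleaner

TASK

The filter of the bench-top air cleaner has been changed, but its hatch still stands ajar. With the fingertips only, push the hatch down onto its springy gasket, then set a fingertip in the slot of the round fastener on the hatch and turn it clockwise, a quarter turn to its stop, so that the hatch stays locked down when you let go. Only push and turn: do not raise the hatch any further, and leave the timer and the other small things on and around the machine standing and lying where they are.

Things in the scene. Friction and masses are not known exactly. Their poses are not given: they have to be found in the camera images.
- air_cleaner: fixed bench-top air cleaner: white sheet-metal box 310 x 300 x 125 mm (deep, wide, high), filter bay in its top. Origin: on the worktop; x points from its louvred front to its rear, y to its left, z up. Front face at x = -145 mm, rear at x = +165 mm, sides at y = +-150 mm, top rim at z = 125 mm. Turned up to 0.35 rad about z.
- hatch (a joint): aluminium hatch, 200 x 262 x 6 mm, hinged along its rear edge, free edge on the robot's side. 0 rad = shut and level (top face at z = 136 mm), growing as the free edge rises; starts at 0.35 to 0.70. A stiff hinge keeps it where it is left. Over the last 0.03 rad the gasket pushes back and, unless locked, lifts it again by about 0.03 rad when released; 10 to 15 N near the free edge hold it shut.
- hatch_edge (a point): middle of the hatch's free (front) edge, on its top face, 205 mm from the hinge axis; moves with the hatch. Left and right of the fastener the top face is bare from 55 to 125 mm off the middle line.
- hatch_hinge (a point): middle of the hatch's hinge axis, fixed to the machine at x = +75, y = 0, z = 131 mm of its frame; the axis runs along the machine's y. The hatch's top face lies 5 mm above this axis.
- fastener (a joint): quarter-turn cam fastener in the hatch. 0 = unlocked, slot along the machine's y; grows turning clockwise seen from above; pi/2 = locked, at its stop, slot along the machine's x. Starts at 0 to 0.3, stays where left. From about 0.6 the cam runs under a ramped keeper and draws the hatch down (0.1 to 0.2 N m); it catches only within about 0.03 rad of shut. Turned with the hatch open it blocks it.
- slot (a point): centre of the slot's floor, on the turning axis, 142 mm from the hinge axis towards the free edge, 9 mm above the hinge axis when shut (z = 140 mm). The head is a black round knob, 90 mm wide, its top 15 mm above the slot's floor. The straight slot across it, along the point's y axis (turns with it), is 30 mm wide, 15 mm deep, open above and at both ends; z is the turning axis, square to the hatch.
- timer: loose white lab timer, 62 x 62 x 18 mm, lying on the fixed rear deck of the machine, behind the hinge; not to be disturbed. Origin: centre of its underside.
- marker_pen: loose felt pen, 131 x 14 mm, lying on the worktop in front of the machine; not to be disturbed. Origin: centre of its underside.
- beaker_low: loose plastic beaker, 83 mm wide, 98 mm high, to the right of the machine; not to be disturbed. Origin: centre of its underside.
- vial_a: loose small vial, 21 mm wide, 50 mm high, to the right of the machine; not to be disturbed. Origin: centre of its underside.
- vial_b: a second vial of the same size beside it; not to be disturbed. Origin: centre of its underside.
- dropper_bottle: loose dropper bottle, 33 mm wide, 94 mm high, to the left of the machine; not to be disturbed. Origin: centre of its underside.
- tape_roll: loose roll of tape, 66 mm wide, 18 mm high, to the left in front; not to be disturbed. Origin: centre of its underside.

How it is judged:
By the outcome, as a careful person would: the job done as asked, in the order asked, and still so for the second after the job is handed in, with the robot touching nothing.
It also fails if it takes over 51 s, if anything falls off the work surface, if the arm or the gripper's body presses on something with over 40 N, if the wrist force passes 120 N, or if a joint passes its speed limit or range.

ROBOT

A 6-joint arm with a two-finger parallel gripper is mounted at the origin on a cart in front of the work surface, level with it; the furniture and walls round the work are solid. World frame = base frame: x ahead of the robot, y to its left, z up, the work surface at z = 0. Lengths are in m, angles in rad, forces in N, time in s.
With the tool pointing down it reaches from about 0.35 to 0.875 m from the base axis. Payload 4.2 kg.
Tool frame: the origin (TCP) lies where the fingers leave the gripper's body, on its centre line; the fingertips stand r.nose_length ahead of it and the grasp point (between the pads) lies 51 mm ahead of it (r.nose_length is the distance from the TCP to the fingertips, in m); z points along the fingers, x is the direction in which the jaws open and shut, and the axes are right-handed (so a half turn about z gives the same grasp; the last joint's range is limited). The gripper opens to 87 mm and grips with 3 to 60 N. Pads are 19 mm wide; open, the fingers measure 117 mm over their backs; the gripper's body (75 mm by 190 mm) begins 51 mm behind the grasp point.
Start: joints at [1.515, 0.385, 0.008, 0, -1.194, -0.259], TCP at [0.193, 0.594, 0.292] pointing down, gripper open.
Joint ranges: [-3.14, 3.14], [-1.21, 2.06], [-1.07, 1.41], [-3.16, 2.05], [-2.99, -0.16], [-3.1, 3.1]. Speed limits (rad/s): [2.79, 2.79, 3.14, 3.14, 3.14, 3.14].

INTERFACE

Orientations are given as a unit quaternion [w, x, y, z].
In Python, from workcell import r gives the robot as it stands. The module is installed in compiled form; this text tells all that it offers.
- The arm moves only by the tool move_arm, never from a script. Its argument "rows" is a list of rows, each an object of numbers: "x", "y", "z": the shift along the tool's x, y, z in m; "rx", "ry", "rz": the turn, a rotation vector about the tool's x, y, z in rad; "grip": the finger opening in m, from 0 to 0.087. In form: [{"x": .., "y": .., "z": .., "rx": .., "ry": .., "rz": .., "grip": ..}, ...]. A call has 1 to 20 rows; each row shifts and turns the commanded pose from where the row before left it, along the tool's axes as they then stand; what a row does not reach is not made up. A row lasts 1/8 s, in which the tool goes at most 62.5 mm and 10.7 degrees, less where a joint would pass 70% of its speed; a pose out of reach is approached as far as the arm can. A call is refused whole if a number of a shift passes 0.0625 or a number of a turn 0.188, either way. A call with a gripper value outside its range is refused whole. The fingers move at their own pace and stop on an object; "grip_force" is the grip in N (left out, the last holds). Time passes only in rows, so rows that do not move let the fingers close. It gives the time, the measured TCP pose, the force and the opening at its end, in the units of the state.
- r.observe(): the state, without advancing time (a new reading comes with each control period).
- r.snapshot(name): name is "side" or "top"; returns a dict with "color" (384x512x3 uint8, blue, green, red), "fovy" (degrees; the focal length in pixels is half the picture's height over the tangent of half this angle, whatever the lens; pixels are square), "cx", "cy" (the principal point, pixels), "origin" and "rotation" of the camera in the world. Camera axes: x right, y up, looking along -z (the intrinsics and any distortion apply to the point x, -y, -z); pixel columns grow to the right and rows downward; lengths in m; the calibration is good to about 2 mm. A picture is of the moment at which its call begins. There is no depth.
- r.sign_off(): hands the job in, once; it reports no verdict.
The state is a dict: "clock": time; "joints": joint angles; "joint_vel": joint speeds; "effort": joint torques, N m; "ee_pos": TCP position; "tool_rot": TCP orientation; "force": force on the tool from outside, world axes, zero at the start; "moment": the same for the moment, N m; "gripper_width": finger opening in m.
Only numpy, scipy, OpenCV 4.12 (cv2) and the standard library are available. Lean on these libraries where they do the work, as an engineer would, in place of code of your own. Each camera call takes 0.05 s, during which the arm holds its last target.

## Working session

There is one attempt and no reset: what is moved stays moved. The work goes in short steps, Python scripts to look and compute and a tool call to move; the robot and the scene stay as the last step left them, time stands still between calls to the robot, and variables do not carry over. Pictures are saved under pics/ and viewed, and the job is handed in when it is done.

Besides the shell and the picture viewer there is one more tool, called after "Emit:" as name(argument=value, ...) on one line, values as JSON. move_arm: Moves the arm, as the interface text tells. Its arguments: {"type":"object","properties":{"rows":{"type":"array"},"grip_force":{"type":"number"}},"required":["rows"]}

```bash
mkdir -p pics
python3 - <<'E'
from workcell import r
import cv2
print(r.observe(), r.nose_length)
for n in("side","top"):
    s=r.snapshot(n); cv2.imwrite(f"pics/{n}0.png",s["color"]); print({k:v for k,v in s.items() if k!="color"})
E
```

```text
{'clock': 0.0, 'joints': array([ 1.51461704e+00,  3.85574908e-01,  6.60164493e-03, -5.00835828e-04,
       -1.19401609e+00, -2.58621286e-01]), 'joint_vel': array([-0.00153648, -0.0009179 , -0.00192147,  0.00092134,  0.00091439,
       -0.00081814]), 'effort': array([ 2.24236605e-04, -3.90657377e+01,  1.87400472e+01,  4.21972588e+00,
        1.09543267e-02, -1.89014427e-04]), 'ee_pos': array([0.19333969, 0.59385759, 0.29113863]), 'tool_rot': array([-8.73401970e-04, -5.87450673e-01,  8.09259198e-01, -7.02622823e-04]), 'force': array([-0.09982846,  0.07073414,  0.6393264 ]), 'moment': array([ 0.02440252,  0.08482644, -0.03447355]), 'gripper_width': 0.08708388217353501} 0.0697
{'fovy': 44.254860467529056, 'cx': 253.65369464523184, 'cy': 193.11573713594373, 'origin': array([ 0.02660296, -1.13633297,  0.69273473]), 'rotation': array([ 0.82465073,  0.52547331, -0.12065944, -0.17108554])}
{'fovy': 45.38009897693012, 'cx': 248.9115762242305, 'cy': 191.152592315047, 'origin': array([0.27534076, 0.02280683, 1.46996446]), 'rotation': array([ 0.70613188,  0.06199081, -0.07791402, -0.70104516])}
```

View pics/side0.png

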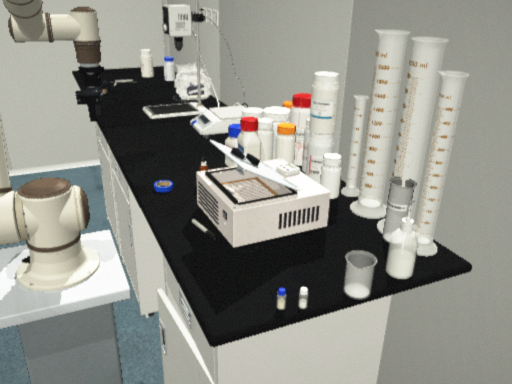

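View pics/top0.png

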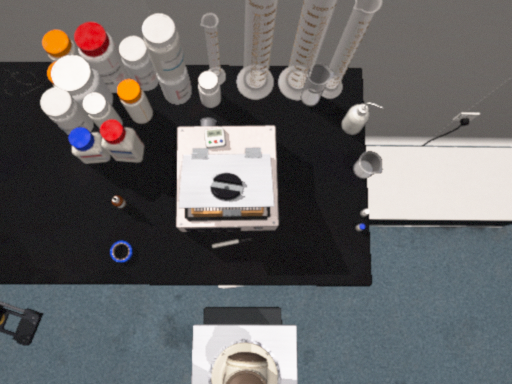

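```bash
cat > h.py <<'E'
import numpy as np, cv2
from scipy.spatial.transform import Rotation as R
def rot(q): return R.from_quat([q[1],q[2],q[3],q[0]])
def foc(s): return 192/np.tan(np.radians(s["fovy"])/2)
def ray(s,u,v):
    f=foc(s); d=np.array([(u-s["cx"])/f,-(v-s["cy"])/f,-1.]); return s["origin"],rot(s["rotation"]).apply(d)
def plane(s,u,v,z):
    o,d=ray(s,u,v); return o+d*(z-o[2])/d[2]
def proj(s,p):
    c=rot(s["rotation"]).inv().apply(np.atleast_2d(p)-s["origin"]); f=foc(s)
    return np.c_[s["cx"]+f*c[:,0]/-c[:,2], s["cy"]-f*c[:,1]/-c[:,2]]
def crop(s,x0,y0,w,h,k,name):
    cv2.imwrite(name,cv2.resize(s["color"][y0:y0+h,x0:x0+w],None,fx=k,fy=k,interpolation=cv2.INTER_CUBIC))
E
python3 - <<'E'
from workcell import r
from h import *
s=r.snapshot("top");t=r.snapshot("side")
crop(s,165,110,125,125,4.8,"pics/topc.png");crop(t,180,130,160,120,5,"pics/sidec.png")
np.save("s.npy",s,allow_pickle=True);np.save("t.npy",t,allow_pickle=True)
E
```

```text
(no output)
```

View pics/topc.png

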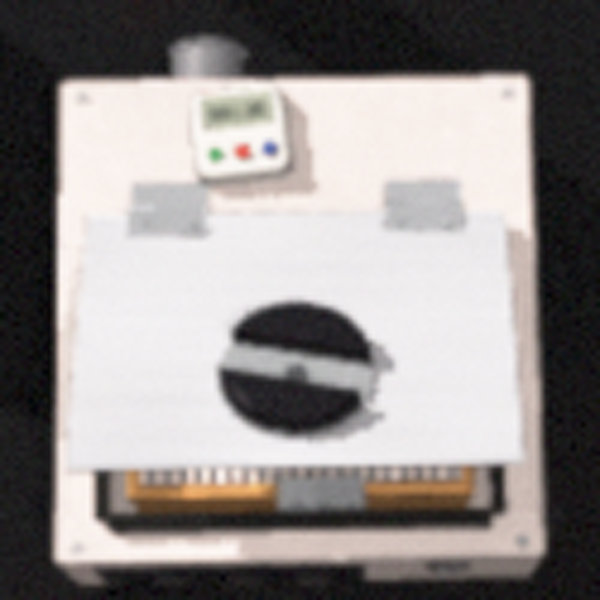

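View pics/sidec.png

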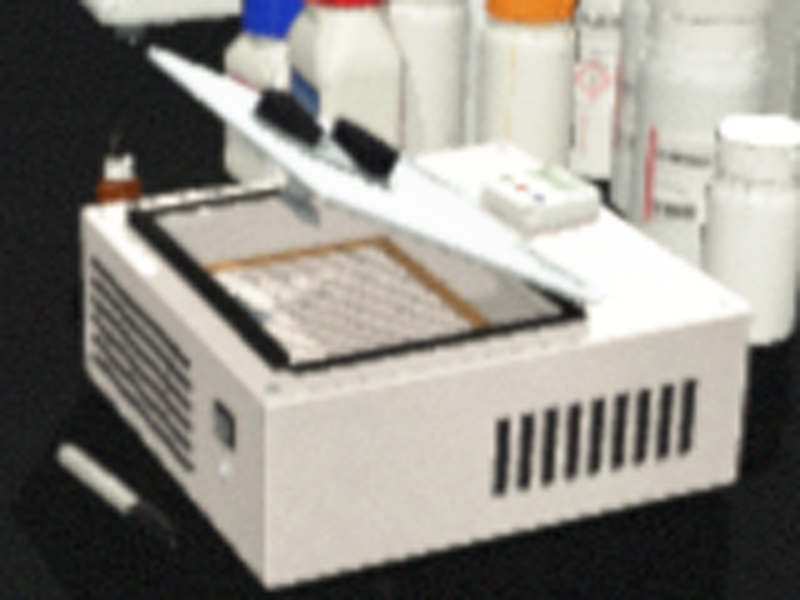

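```bash
cat > m.py <<'E'
from h import *
s=np.load("s.npy",allow_pickle=True).item();t=np.load("t.npy",allow_pickle=True).item()
T=lambda u,v:(165+u/4.8-.4,110+v/4.8-.4)
S=lambda u,v:(180+u/5-.4,130+v/5-.4)
def tri(a,b):
    o1,d1=ray(s,*a);o2,d2=ray(t,*b)
    k=np.linalg.lstsq(np.c_[d1,-d2],o2-o1,rcond=None)[0]
    p,q=o1+k[0]*d1,o2+k[1]*d2
    return (p+q)/2,np.linalg.norm(p-q)
E
python3 - <<'E'
from m import *
np.set_printoptions(precision=4,suppress=True)
c={n:plane(s,*T(*p),.125) for n,p in dict(RL=(58,78),RR=(531,75),FL=(55,562),FR=(545,556)).items()}
print(c)
# fit rigid
M=np.array([[.165,.15],[.165,-.15],[-.145,.15],[-.145,-.15]]);W=np.array([c[k][:2] for k in("RL","RR","FL","FR")])
mc,wc=M.mean(0),W.mean(0);A=(M-mc).T@(W-wc);th=np.arctan2(A[0,1]-A[1,0],A[0,0]+A[1,1])
Rm=np.array([[np.cos(th),-np.sin(th)],[np.sin(th),np.cos(th)]]);o=wc-Rm@mc
print("yaw",th,"origin",o,"res",W-(M@Rm.T+o))
print("FR side",plane(t,*S(268,397),.125), "FR base",plane(t,*S(268,588),0),"FR tri",tri(T(545,556),S(268,397)),"RR tri",tri(T(531,75),S(750,308)))
for n,a,b in(("edgeL",(68,467),(150,48)),("edgeR",(521,463),(0,0))):
    if b[0]: p,e=tri(T(*a),S(*b));print(n,p,e)
# edge from top given hinge: solve phi from each edge corner
def mach(p): return np.r_[Rm@np.array(p[:2])+o,p[2]]
from scipy.optimize import brentq
def edge(phi,y): # x toward front
    return mach([.075-.205*np.cos(phi)+.005*np.sin(phi)*1,y,.131+.205*np.sin(phi)+.005*np.cos(phi)])
for phi in np.arange(.3,.75,.05):
    a=proj(s,[edge(phi,.131),edge(phi,-.131)]);b=proj(t,[edge(phi,.131),edge(phi,-.131)])
    print(round(phi,2),((a-[164.6,109.6])*4.8).round(0).ravel(),((b-[179.6,129.6])*5).round(0).ravel())
E
```

```text
{'RL': array([0.7476, 0.2154, 0.125 ]), 'RR': array([ 0.7535, -0.087 ,  0.125 ]), 'FL': array([0.4373, 0.2061, 0.125 ]), 'FR': array([ 0.4433, -0.0937,  0.125 ])}
yaw 0.022878483644166277 origin [0.5854 0.06  ] res [[ 0.0006  0.0017]
 [-0.0003 -0.0008]
 [ 0.0003 -0.0005]
 [-0.0006 -0.0004]]
FR side [ 0.4481 -0.0892  0.125 ] FR base [ 0.4521 -0.0796  0.    ] FR tri (array([ 0.4445, -0.0939,  0.1276]), np.float64(0.003103919813700253)) RR tri (array([ 0.7529, -0.0867,  0.1249]), np.float64(0.0013691793259408738))
edgeL [0.4794 0.186  0.2314] 0.0014795032547757017
0.3 [ 71. 503. 521. 497.] [124. 104. 294. 258.]
0.35 [ 69. 495. 522. 488.] [129.  89. 300. 240.]
0.4 [ 67. 485. 523. 479.] [135.  73. 307. 223.]
0.45 [ 65. 475. 524. 469.] [141.  58. 315. 205.]
0.5 [ 63. 464. 525. 458.] [148.  43. 324. 188.]
0.55 [ 61. 452. 526. 446.] [156.  29. 333. 171.]
0.6 [ 60. 439. 527. 433.] [165.  14. 343. 154.]
0.65 [ 58. 426. 528. 420.] [174.   1. 354. 138.]
0.7 [ 56. 412. 528. 405.] [184. -13. 366. 123.]
```

Emit:
move_arm(rows=[{"x": 0.014, "y": -0.018, "z": -0.01, "grip": 0}, {"x": 0.028, "y": -0.036, "z": -0.01, "grip": 0}, {"x": 0.028, "y": -0.036, "z": -0.01, "grip": 0}, {"x": 0.028, "y": -0.036, "z": -0.01, "grip": 0}, {"x": 0.028, "y": -0.036, "z": -0.01, "grip": 0}, {"x": 0.028, "y": -0.036, "z": -0.01, "grip": 0}, {"x": 0.028, "y": -0.036, "grip": 0}, {"x": 0.028, "y": -0.036, "grip": 0}, {"x": 0.028, "y": -0.036, "grip": 0}, {"x": 0.028, "y": -0.036, "grip": 0}, {"x": 0.028, "y": -0.036, "grip": 0}, {"x": 0.028, "y": -0.036, "grip": 0}, {"x": 0.014, "y": -0.018, "grip": 0}, {"grip": 0}])

```text
invalid input
```

Emit:
move_arm(rows=[{"x": 0.014, "y": -0.018, "z": -0.01, "rx": 0, "ry": 0, "rz": 0, "grip": 0}])

```text
clock: 0.32
ee_pos: [0.2059, 0.5752, 0.3009]
tool_rot: [-0.001, -0.588, 0.809, -0.001]
force: [0.5, -0.2, -0.7]
gripper_width: 0.0828
```

```bash
python3 -c "
from workcell import r
print(r.observe())"
```

```text
{'clock': 0.325, 'joints': array([ 1.49152926e+00,  3.56359386e-01, -1.31490248e-02, -3.40282052e-04,
       -1.20431000e+00, -2.34025783e-01]), 'joint_vel': array([-0.20865862, -0.27511436, -0.16379724,  0.01069164, -0.09341091,
        0.19390908]), 'effort': array([  1.4087183 , -36.2451303 ,  19.142856  ,   4.17674214,
         0.14456597,  -0.15668169]), 'ee_pos': array([0.20591565, 0.5751699 , 0.30086143]), 'tool_rot': array([-0.00110327, -0.58808549,  0.80879735, -0.00104463]), 'force': array([ 0.4684562 , -0.16644117, -0.70789444]), 'moment': array([-0.0346839 , -0.0993734 ,  0.03071044]), 'gripper_width': 0.08281865318836464}
```

All keys are needed in every row.

Emit:
move_arm(rows=[{"x": 0.028, "y": -0.036, "z": -0.01, "rx": 0, "ry": 0, "rz": 0, "grip": 0}, {"x": 0.028, "y": -0.036, "z": -0.01, "rx": 0, "ry": 0, "rz": 0, "grip": 0}, {"x": 0.028, "y": -0.036, "z": -0.01, "rx": 0, "ry": 0, "rz": 0, "grip": 0}, {"x": 0.028, "y": -0.036, "z": -0.01, "rx": 0, "ry": 0, "rz": 0, "grip": 0}, {"x": 0.028, "y": -0.036, "z": -0.01, "rx": 0, "ry": 0, "rz": 0, "grip": 0}, {"x": 0.028, "y": -0.036, "z": 0, "rx": 0, "ry": 0, "rz": 0, "grip": 0}, {"x": 0.028, "y": -0.036, "z": 0, "rx": 0, "ry": 0, "rz": 0, "grip": 0}, {"x": 0.028, "y": -0.036, "z": 0, "rx": 0, "ry": 0, "rz": 0, "grip": 0}, {"x": 0.028, "y": -0.036, "z": 0, "rx": 0, "ry": 0, "rz": 0, "grip": 0}, {"x": 0.028, "y": -0.036, "z": 0, "rx": 0, "ry": 0, "rz": 0, "grip": 0}, {"x": 0.028, "y": -0.036, "z": 0, "rx": 0, "ry": 0, "rz": 0, "grip": 0}, {"x": 0.014, "y": -0.018, "z": 0, "rx": 0, "ry": 0, "rz": 0, "grip": 0}, {"x": 0, "y": 0, "z": 0, "rx": 0, "ry": 0, "rz": 0, "grip": 0}])

```text
clock: 1.95
ee_pos: [0.5004, 0.1389, 0.3526]
tool_rot: [0.0, -0.586, 0.81, -0.0]
force: [0.8, 0.6, 0.3]
gripper_width: 0.0009
```

Run:
```python
from workcell import r
from h import *
o=r.observe();print(o["clock"],o["joints"],o["ee_pos"],o["force"],o["gripper_width"])
for n in("side","top"):
    s=r.snapshot(n); cv2.imwrite(f"pics/{n}1.png",s["color"])
    if n=="side": crop(s,160,60,200,160,4,"pics/s1c.png")
    else: crop(s,130,90,180,140,4,"pics/t1c.png")
```

```text
1.95 [ 5.83664516e-01  1.64240259e-01 -1.45449112e-01  1.36196469e-04
 -1.26094271e+00  6.68916462e-01] [0.50041703 0.13894423 0.35260785] [0.7674934  0.62696883 0.31342149] 0.000908292795314041
```

View pics/s1c.png

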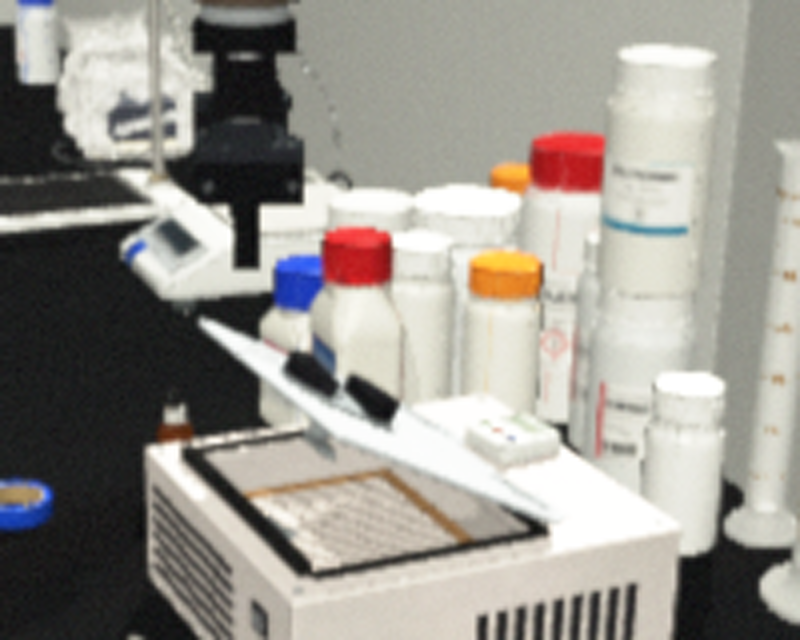

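View pics/t1c.png

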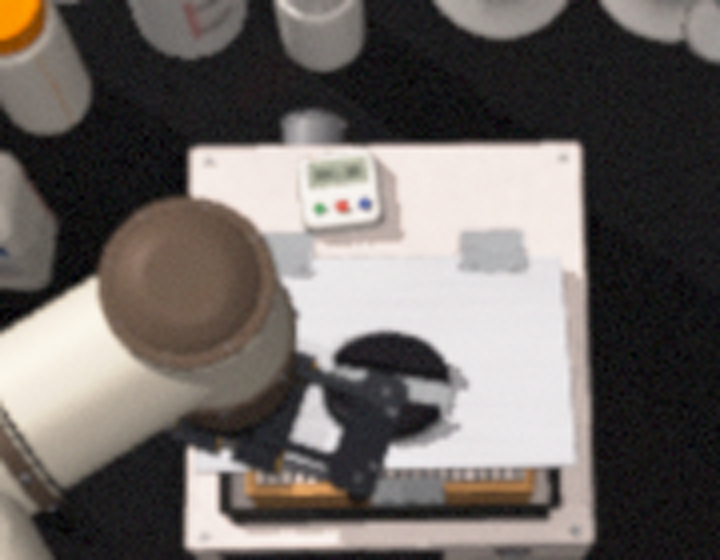

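Emit:
move_arm(rows=[{"x": 0, "y": 0, "z": 0.015, "rx": 0, "ry": 0, "rz": 0, "grip": 0}, {"x": 0, "y": 0, "z": 0.015, "rx": 0, "ry": 0, "rz": 0, "grip": 0}, {"x": 0, "y": 0, "z": 0.015, "rx": 0, "ry": 0, "rz": 0, "grip": 0}, {"x": 0, "y": 0, "z": 0.01, "rx": 0, "ry": 0, "rz": 0, "grip": 0}, {"x": 0, "y": 0, "z": 0.01, "rx": 0, "ry": 0, "rz": 0, "grip": 0}])

```text
clock: 2.68
ee_pos: [0.5004, 0.1412, 0.2867]
tool_rot: [0.0, -0.588, 0.809, -0.0]
force: [-0.4, 0.0, 1.6]
gripper_width: 0.0006
```

Emit:
move_arm(rows=[{"x": 0.0005, "y": 0.002, "z": 0.01, "rx": 0, "ry": 0, "rz": 0, "grip": 0}, {"x": 0.0005, "y": 0.002, "z": 0.01, "rx": 0, "ry": 0, "rz": 0, "grip": 0}, {"x": 0.0005, "y": 0.002, "z": 0.01, "rx": 0, "ry": 0, "rz": 0, "grip": 0}, {"x": 0.0005, "y": 0.002, "z": 0.01, "rx": 0, "ry": 0, "rz": 0, "grip": 0}])

```text
clock: 3.18
ee_pos: [0.4918, 0.1416, 0.2466]
tool_rot: [-0.0, -0.588, 0.809, 0.0]
force: [-0.4, 0.1, -0.1]
gripper_width: 0.0007
```

Run:
```python
from workcell import r
from h import *
s=r.snapshot("side"); crop(s,160,60,200,160,4,"pics/s2c.png")
```

```text
(no output)
```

View pics/s2c.png

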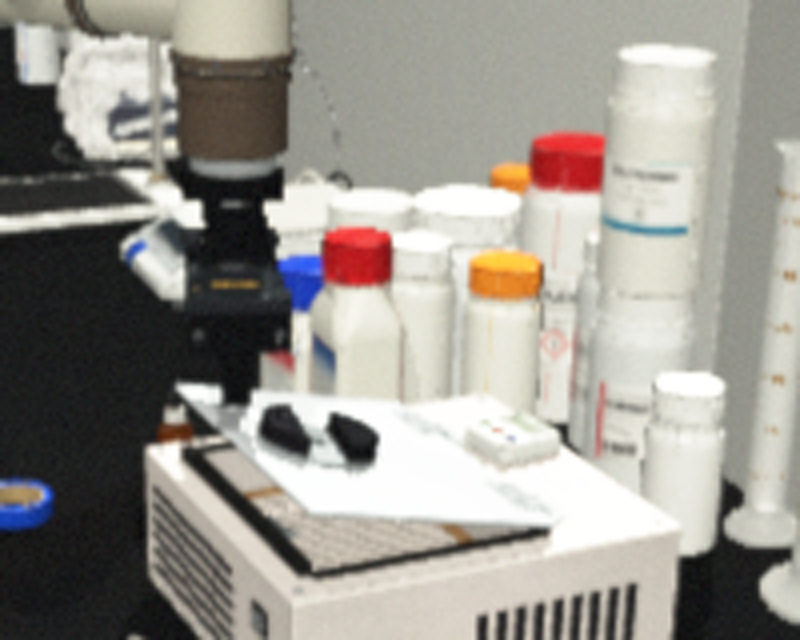

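The hatch is following the fingertip down (free edge left corner near crop px (180,388)). Continuing.

Emit:
move_arm(rows=[{"x": 0.0005, "y": 0.002, "z": 0.01, "rx": 0, "ry": 0, "rz": 0, "grip": 0}, {"x": 0.0005, "y": 0.002, "z": 0.01, "rx": 0, "ry": 0, "rz": 0, "grip": 0}, {"x": 0.0005, "y": 0.002, "z": 0.008, "rx": 0, "ry": 0, "rz": 0, "grip": 0}, {"x": 0, "y": 0, "z": 0.004, "rx": 0, "ry": 0, "rz": 0, "grip": 0}, {"x": 0, "y": 0, "z": 0.003, "rx": 0, "ry": 0, "rz": 0, "grip": 0}])

```text
clock: 3.85
ee_pos: [0.4857, 0.142, 0.2119]
tool_rot: [-0.0, -0.588, 0.809, 0.0]
force: [-0.9, 0.8, 0.8]
gripper_width: 0.0004
```

Emit:
move_arm(rows=[{"x": 0, "y": 0, "z": 0.002, "rx": 0, "ry": 0, "rz": 0, "grip": 0}, {"x": 0, "y": 0, "z": 0.002, "rx": 0, "ry": 0, "rz": 0, "grip": 0}, {"x": 0, "y": 0, "z": 0.002, "rx": 0, "ry": 0, "rz": 0, "grip": 0}, {"x": 0, "y": 0, "z": 0, "rx": 0, "ry": 0, "rz": 0, "grip": 0}])

```text
clock: 4.35
ee_pos: [0.4855, 0.142, 0.2073]
tool_rot: [-0.0, -0.588, 0.809, 0.0]
force: [-3.8, -0.3, 7.1]
gripper_width: 0.0007
```

Emit:
move_arm(rows=[{"x": 0, "y": 0, "z": 0.002, "rx": 0, "ry": 0, "rz": 0, "grip": 0}, {"x": 0, "y": 0, "z": 0.001, "rx": 0, "ry": 0, "rz": 0, "grip": 0}, {"x": 0, "y": 0, "z": 0, "rx": 0, "ry": 0, "rz": 0, "grip": 0}])

```text
clock: 4.72
ee_pos: [0.4855, 0.142, 0.206]
tool_rot: [0.0, -0.588, 0.809, -0.0]
force: [-8.1, 0.4, 17.7]
gripper_width: 0.0004
```

Emit:
move_arm(rows=[{"x": 0, "y": 0, "z": -0.01, "rx": 0, "ry": 0, "rz": 0, "grip": 0.0}, {"x": 0, "y": 0, "z": -0.03, "rx": 0, "ry": 0, "rz": 0, "grip": 0.05}, {"x": -0.02, "y": 0, "z": -0.03, "rx": 0, "ry": 0, "rz": 0, "grip": 0.05}, {"x": -0.04, "y": 0, "z": -0.0, "rx": 0, "ry": 0, "rz": 0, "grip": 0.05}, {"x": -0.04, "y": 0, "z": 0, "rx": 0, "ry": 0, "rz": 0, "grip": 0.05}, {"x": -0.03, "y": 0, "z": 0, "rx": 0, "ry": 0, "rz": 0, "grip": 0.05}, {"x": 0, "y": 0, "z": 0, "rx": 0, "ry": 0, "rz": 0, "grip": 0.05}])

```text
clock: 5.6
ee_pos: [0.5266, 0.2674, 0.2725]
tool_rot: [-0.0, -0.588, 0.809, 0.0]
force: [-0.6, -0.1, -0.0]
gripper_width: 0.0481
```

Run:
```python
from workcell import r
from h import *
o=r.observe();print(o["clock"],o["joints"],o["ee_pos"],o["force"],o["gripper_width"])
s=r.snapshot("side"); crop(s,180,130,160,120,5,"pics/s3c.png");np.save("t3.npy",s,allow_pickle=True)
s=r.snapshot("top"); crop(s,165,110,125,125,4.8,"pics/t3c.png");np.save("s3.npy",s,allow_pickle=True)
```

```text
5.6 [ 7.43802382e-01  3.40966375e-01 -1.09735497e-01 -6.37508090e-05
 -1.12016789e+00  5.13796039e-01] [0.52659236 0.26737967 0.27247365] [-0.59058677 -0.09256885 -0.01353623] 0.04810976275445857
```

View pics/s3c.png

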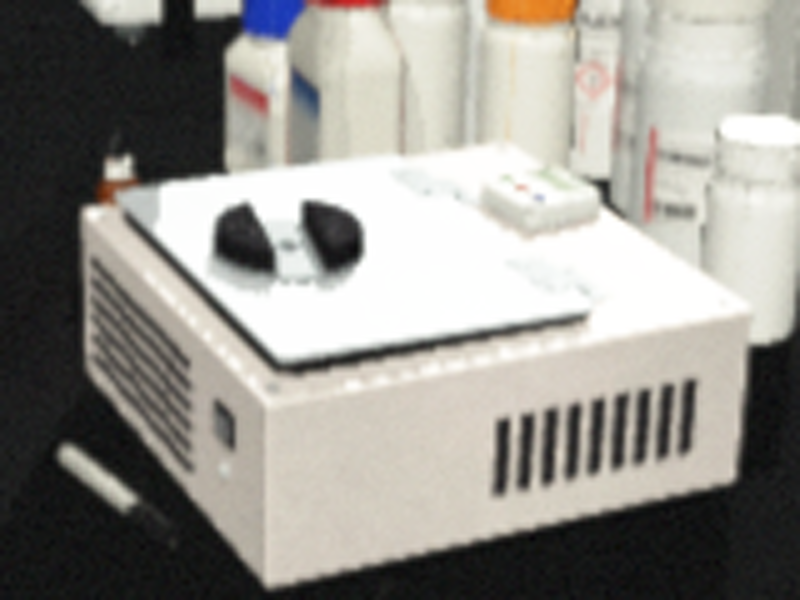

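View pics/t3c.png

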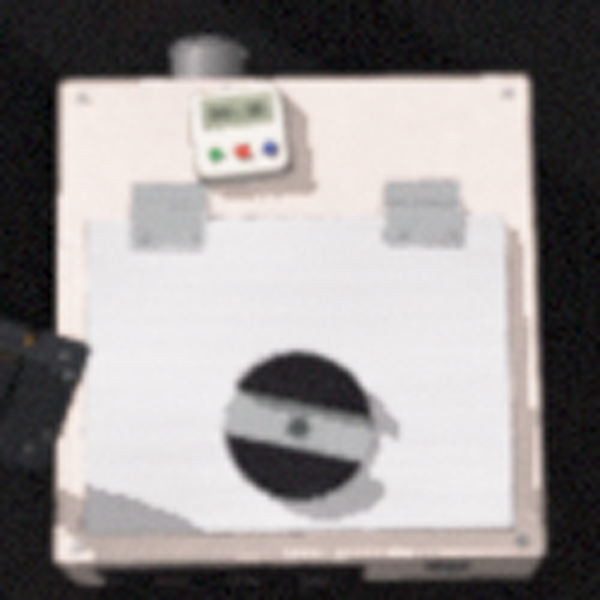

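Run:
```python
from m import *
t3=np.load("t3.npy",allow_pickle=True).item()
np.set_printoptions(precision=4,suppress=True)
print("dot z.143",plane(s,*T(299,427),.143),"side",plane(t3,*S(290,245),.143),"tri",tri(T(299,427),S(290,245)))
for a,b in(((240,390),(372,415)),((230,437),(362,462))):
    p,q=plane(s,*T(*a),.157),plane(s,*T(*b),.157); d=p-q; print(p,q,np.arctan2(d[0],d[1]))
print("edge corners",plane(s,*T(85,529),.140),plane(s,*T(512,529),.140))
from workcell import r
o=r.observe(); M=rot(o["tool_rot"]).as_matrix();print(M, o["ee_pos"])
```

```text
dot z.143 [0.5192 0.058  0.143 ] side [0.5218 0.0593 0.143 ] tri (array([0.52  , 0.0576, 0.1438]), np.float64(0.002037611733150588))
[0.5391 0.0937 0.157 ] [0.5244 0.0135 0.157 ] 0.18117187757864134
[0.5101 0.0992 0.157 ] [0.4955 0.0193 0.157 ] 0.1808595492259791
edge corners [0.4557 0.1867 0.14  ] [ 0.4578 -0.0724  0.14  ]
[[-0.3095 -0.9509 -0.0008]
 [-0.9509  0.3095 -0.0005]
 [ 0.0007  0.0006 -1.    ]] [0.5259 0.2656 0.2728]
```

Emit:
move_arm(rows=[{"x": 0.02, "y": -0.006, "z": 0, "rx": 0, "ry": 0, "rz": 0, "grip": 0.05}, {"x": 0.03, "y": -0.009, "z": 0, "rx": 0, "ry": 0, "rz": 0, "grip": 0.05}, {"x": 0.03, "y": -0.009, "z": 0, "rx": 0, "ry": 0, "rz": 0, "grip": 0.05}, {"x": 0.03, "y": -0.009, "z": 0, "rx": 0, "ry": 0, "rz": 0, "grip": 0.05}, {"x": 0.03, "y": -0.009, "z": 0, "rx": 0, "ry": 0, "rz": 0, "grip": 0.05}, {"x": 0.03, "y": -0.009, "z": 0, "rx": 0, "ry": 0, "rz": 0, "grip": 0.05}, {"x": 0.03, "y": -0.007, "z": 0, "rx": 0, "ry": 0, "rz": 0, "grip": 0.05}, {"x": 0, "y": 0, "z": 0, "rx": 0, "ry": 0, "rz": -0.067, "grip": 0.05}, {"x": 0, "y": 0, "z": 0, "rx": 0, "ry": 0, "rz": -0.067, "grip": 0.05}, {"x": 0, "y": 0, "z": 0, "rx": 0, "ry": 0, "rz": 0, "grip": 0.05}, {"x": 0, "y": 0, "z": 0, "rx": 0, "ry": 0, "rz": 0, "grip": 0.05}])

```text
clock: 7.08
ee_pos: [0.5188, 0.0567, 0.2735]
tool_rot: [0.0, -0.64, 0.769, -0.0]
force: [-1.1, 0.3, 0.9]
gripper_width: 0.0501
```

Run:
```python
from workcell import r
from h import *
np.set_printoptions(precision=4,suppress=True)
o=r.observe();M=rot(o["tool_rot"]).as_matrix()
d=np.array([.5195,.058])-o["ee_pos"][:2]
print(o["clock"],o["joints"],o["ee_pos"],"ang",np.arctan2(-M[0,0],-M[1,0]),"need xy",M[:2,:2].T@d)
s=r.snapshot("side"); crop(s,180,130,160,120,5,"pics/s4c.png")
```

```text
7.075 [ 0.42    0.225  -0.2718  0.     -1.0738  0.9682] [0.5188 0.0567 0.2735] ang 0.1825794396148484 need xy [-0.0014 -0.0004]
```

View pics/s4c.png

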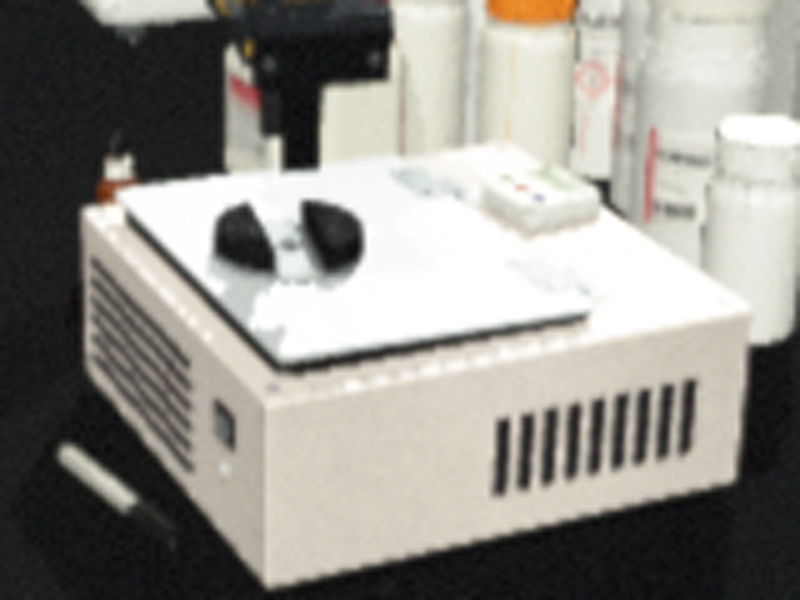

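Emit:
move_arm(rows=[{"x": -0.001, "y": 0, "z": 0.015, "rx": 0, "ry": 0, "rz": 0, "grip": 0.05}, {"x": 0, "y": 0, "z": 0.015, "rx": 0, "ry": 0, "rz": 0, "grip": 0.05}, {"x": 0, "y": 0, "z": 0.01, "rx": 0, "ry": 0, "rz": 0, "grip": 0.05}, {"x": 0, "y": 0, "z": 0.008, "rx": 0, "ry": 0, "rz": 0, "grip": 0.05}, {"x": 0, "y": 0, "z": 0.006, "rx": 0, "ry": 0, "rz": 0, "grip": 0.05}, {"x": 0, "y": 0, "z": 0, "rx": 0, "ry": 0, "rz": 0, "grip": 0.05}])

```text
clock: 7.88
ee_pos: [0.5194, 0.0585, 0.2188]
tool_rot: [-0.0, -0.64, 0.768, 0.0]
force: [0.1, 0.6, 0.9]
gripper_width: 0.0502
```

Run:
```python
from workcell import r
from h import *
s=r.snapshot("side"); crop(s,180,130,160,120,5,"pics/s5c.png")
```

```text
(no output)
```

View pics/s5c.png

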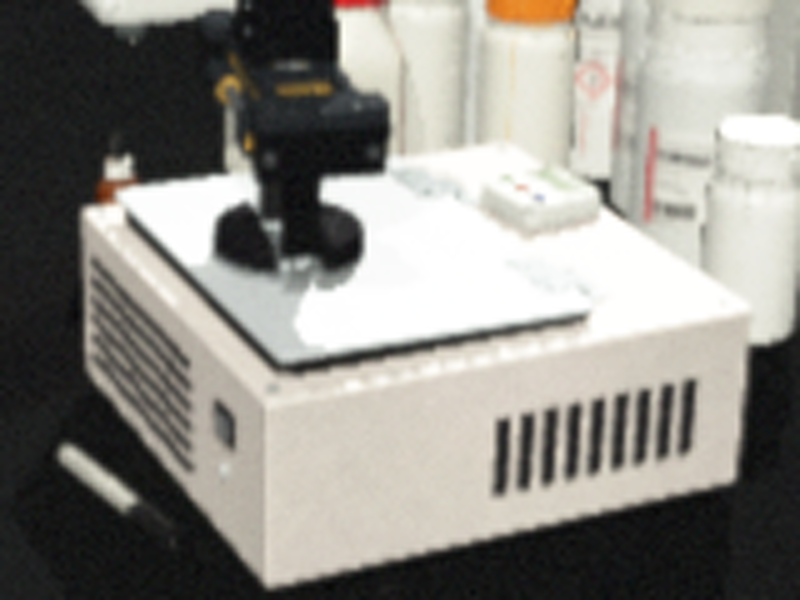

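The tips are in the slot, free of its walls. Now pressing on its floor.

Emit:
move_arm(rows=[{"x": 0, "y": 0, "z": 0.004, "rx": 0, "ry": 0, "rz": 0, "grip": 0.05}, {"x": 0, "y": 0, "z": 0.003, "rx": 0, "ry": 0, "rz": 0, "grip": 0.05}, {"x": 0, "y": 0, "z": 0.002, "rx": 0, "ry": 0, "rz": 0, "grip": 0.05}, {"x": 0, "y": 0, "z": 0.001, "rx": 0, "ry": 0, "rz": 0, "grip": 0.05}, {"x": 0, "y": 0, "z": 0, "rx": 0, "ry": 0, "rz": 0, "grip": 0.05}])

```text
clock: 8.55
ee_pos: [0.5196, 0.0586, 0.2112]
tool_rot: [0.0, -0.641, 0.768, -0.0]
force: [-3.3, 1.3, 9.4]
gripper_width: 0.0503
```

Emit:
move_arm(rows=[{"x": 0, "y": 0, "z": 0.002, "rx": 0, "ry": 0, "rz": 0, "grip": 0.05}, {"x": 0, "y": 0, "z": 0.001, "rx": 0, "ry": 0, "rz": 0, "grip": 0.05}, {"x": 0, "y": 0, "z": 0, "rx": 0, "ry": 0, "rz": 0, "grip": 0.05}])

```text
clock: 8.93
ee_pos: [0.5195, 0.0586, 0.2099]
tool_rot: [0.001, -0.641, 0.768, -0.001]
force: [-8.6, 2.5, 19.2]
gripper_width: 0.0498
```

Emit:
move_arm(rows=[{"x": 0, "y": 0, "z": 0.001, "rx": 0, "ry": 0, "rz": 0.05, "grip": 0.05}, {"x": 0, "y": 0, "z": 0, "rx": 0, "ry": 0, "rz": 0.1, "grip": 0.05}, {"x": 0, "y": 0, "z": 0, "rx": 0, "ry": 0, "rz": 0.1, "grip": 0.05}, {"x": 0, "y": 0, "z": 0, "rx": 0, "ry": 0, "rz": 0.1, "grip": 0.05}, {"x": 0, "y": 0, "z": 0, "rx": 0, "ry": 0, "rz": 0.1, "grip": 0.05}])

```text
clock: 9.55
ee_pos: [0.5199, 0.0582, 0.2099]
tool_rot: [0.001, -0.452, 0.892, -0.001]
force: [-7.8, -0.0, 21.4]
gripper_width: 0.0503
```

```bash
cat > st.py <<'E'
from workcell import r
from h import *
np.set_printoptions(precision=4,suppress=True)
o=r.observe();M=rot(o["tool_rot"]).as_matrix()
print(o["clock"],o["joints"],o["ee_pos"],"ang",np.arctan2(-M[0,0],-M[1,0]),o["force"],o["moment"])
E
python3 st.py
```

```text
9.55 [ 0.4231  0.2901 -0.3608  0.0029 -0.9174  0.5141] [0.5199 0.0582 0.2099] ang 0.6318716876476247 [-7.8432 -0.0412 21.4469] [-0.1034  2.5305  0.0296]
```

Emit:
move_arm(rows=[{"x": 0, "y": 0, "z": 0, "rx": 0, "ry": 0, "rz": 0.1, "grip": 0.05}, {"x": 0, "y": 0, "z": 0, "rx": 0, "ry": 0, "rz": 0.1, "grip": 0.05}, {"x": 0, "y": 0, "z": 0, "rx": 0, "ry": 0, "rz": 0.1, "grip": 0.05}, {"x": 0, "y": 0, "z": 0, "rx": 0, "ry": 0, "rz": 0.1, "grip": 0.05}, {"x": 0, "y": 0, "z": 0, "rx": 0, "ry": 0, "rz": 0.1, "grip": 0.05}])

```text
clock: 10.18
ee_pos: [0.5201, 0.0577, 0.2099]
tool_rot: [0.001, -0.218, 0.976, -0.001]
force: [-7.7, -2.6, 22.0]
gripper_width: 0.0496
```

```bash
python3 st.py
```

```text
10.175 [ 0.4224  0.2904 -0.3611  0.0041 -0.9174  0.0141] [0.5201 0.0577 0.2099] ang 1.1317686810261711 [-7.7    -2.5974 22.0106] [-0.8287  2.1913  0.0253]
```

Emit:
move_arm(rows=[{"x": 0, "y": 0, "z": 0, "rx": 0, "ry": 0, "rz": 0.1, "grip": 0.05}, {"x": 0, "y": 0, "z": 0, "rx": 0, "ry": 0, "rz": 0.1, "grip": 0.05}, {"x": 0, "y": 0, "z": 0, "rx": 0, "ry": 0, "rz": 0.1, "grip": 0.05}, {"x": 0, "y": 0, "z": 0, "rx": 0, "ry": 0, "rz": 0.1, "grip": 0.05}, {"x": 0, "y": 0, "z": 0, "rx": 0, "ry": 0, "rz": 0.05, "grip": 0.05}, {"x": 0, "y": 0, "z": 0, "rx": 0, "ry": 0, "rz": 0, "grip": 0.05}])

```text
clock: 10.92
ee_pos: [0.5206, 0.0575, 0.2099]
tool_rot: [0.002, 0.004, 1.0, -0.001]
force: [-4.8, -4.2, 19.8]
gripper_width: 0.0502
```

```bash
python3 st.py;  python3 - <<'E'
from workcell import r
from h import *
s=r.snapshot("side"); crop(s,180,130,160,120,5,"pics/s6c.png")
E
```

```text
10.925 [ 0.4219  0.2907 -0.3608  0.0052 -0.9165 -0.4325] [0.5206 0.0575 0.2099] ang 1.578150537716728 [-4.7504 -4.2119 19.8415] [-1.1884  1.6911  0.1225]
```

View pics/s6c.png

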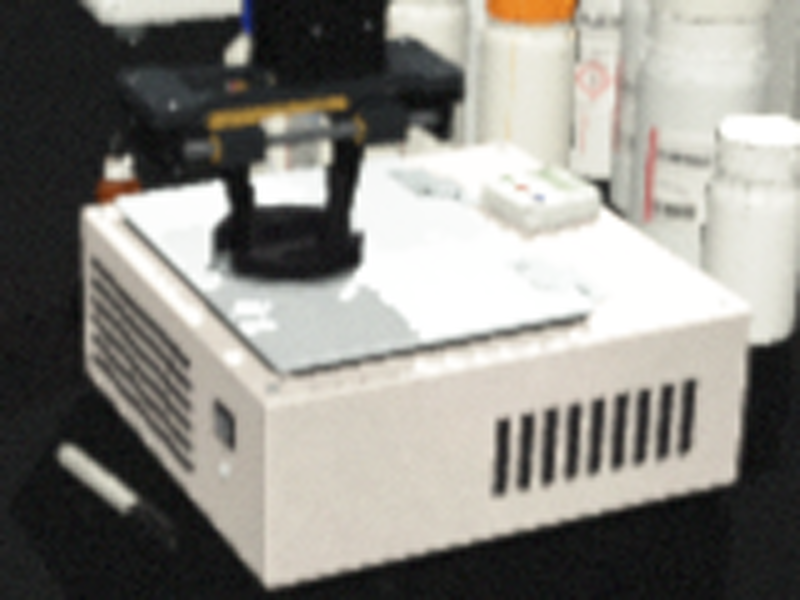

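Emit:
move_arm(rows=[{"x": 0, "y": 0, "z": 0, "rx": 0, "ry": 0, "rz": 0.03, "grip": 0.05}, {"x": 0, "y": 0, "z": 0, "rx": 0, "ry": 0, "rz": 0.03, "grip": 0.05}, {"x": 0, "y": 0, "z": 0, "rx": 0, "ry": 0, "rz": 0.02, "grip": 0.05}, {"x": 0, "y": 0, "z": 0, "rx": 0, "ry": 0, "rz": 0, "grip": 0.05}])

```text
clock: 11.48
ee_pos: [0.5212, 0.0575, 0.2099]
tool_rot: [0.003, 0.043, 0.999, -0.001]
force: [-2.8, -4.6, 19.8]
gripper_width: 0.05
```

```bash
python3 st.py
```

```text
11.475 [ 0.4217  0.2911 -0.3605  0.0057 -0.9152 -0.5121] [0.5212 0.0575 0.2099] ang 1.6576679627071766 [-2.8363 -4.6066 19.7769] [-1.3532  1.152   0.1538]
```

Emit:
move_arm(rows=[{"x": 0, "y": 0, "z": 0, "rx": 0, "ry": 0, "rz": 0.02, "grip": 0.05}, {"x": 0, "y": 0, "z": 0, "rx": 0, "ry": 0, "rz": 0.02, "grip": 0.05}, {"x": 0, "y": 0, "z": 0, "rx": 0, "ry": 0, "rz": 0.02, "grip": 0.05}, {"x": 0, "y": 0, "z": 0, "rx": 0, "ry": 0, "rz": 0, "grip": 0.05}])

```text
clock: 11.98
ee_pos: [0.5213, 0.0577, 0.2099]
tool_rot: [0.003, 0.07, 0.998, -0.002]
force: [-2.7, -4.6, 19.6]
gripper_width: 0.0498
```

```bash
python3 st.py
```

```text
11.975 [ 0.4226  0.2913 -0.3606  0.0074 -0.9151 -0.5668] [0.5213 0.0577 0.2099] ang 1.7105452057742598 [-2.6971 -4.6335 19.6195] [-1.2008  1.0808  1.8186]
```

Emit:
move_arm(rows=[{"x": 0, "y": 0, "z": -0.002, "rx": 0, "ry": 0, "rz": -0.02, "grip": 0.05}, {"x": 0, "y": 0, "z": -0.003, "rx": 0, "ry": 0, "rz": -0.03, "grip": 0.05}, {"x": 0, "y": 0, "z": -0.002, "rx": 0, "ry": 0, "rz": -0.05, "grip": 0.05}, {"x": 0, "y": 0, "z": 0, "rx": 0, "ry": 0, "rz": -0.05, "grip": 0.05}])

```text
clock: 12.48
ee_pos: [0.5195, 0.0585, 0.2124]
tool_rot: [0.0, -0.001, 1.0, 0.0]
force: [-0.7, -0.1, 0.1]
gripper_width: 0.0502
```

```bash
python3 st.py
```

```text
12.475 [ 0.4227  0.2876 -0.356  -0.     -0.9266 -0.4212] [0.5195 0.0585 0.2124] ang 1.569318586733426 [-0.7495 -0.1358  0.0829] [ 0.0978 -0.0433  0.0037]
```

Emit:
move_arm(rows=[{"x": 0, "y": 0, "z": -0.01, "rx": 0, "ry": 0, "rz": 0, "grip": 0.05}, {"x": 0, "y": 0, "z": -0.025, "rx": 0, "ry": 0, "rz": 0, "grip": 0.05}, {"x": 0, "y": 0, "z": -0.03, "rx": 0, "ry": 0, "rz": 0, "grip": 0.05}, {"x": 0, "y": 0, "z": -0.03, "rx": 0, "ry": 0, "rz": 0, "grip": 0.05}, {"x": 0.01, "y": 0.03, "z": 0, "rx": 0, "ry": 0, "rz": 0, "grip": 0.05}, {"x": 0.01, "y": 0.04, "z": 0, "rx": 0, "ry": 0, "rz": 0, "grip": 0.05}, {"x": 0.01, "y": 0.04, "z": 0, "rx": 0, "ry": 0, "rz": 0, "grip": 0.05}, {"x": 0.01, "y": 0.04, "z": 0, "rx": 0, "ry": 0, "rz": 0, "grip": 0.05}, {"x": 0.01, "y": 0.04, "z": 0, "rx": 0, "ry": 0, "rz": 0, "grip": 0.05}, {"x": 0, "y": 0.03, "z": 0, "rx": 0, "ry": 0, "rz": 0, "grip": 0.05}, {"x": 0, "y": 0, "z": 0, "rx": 0, "ry": 0, "rz": 0, "grip": 0.05}])

```text
clock: 13.85
ee_pos: [0.4693, 0.2802, 0.3076]
tool_rot: [0.0, -0.001, 1.0, 0.0]
force: [0.1, -0.4, -1.0]
gripper_width: 0.0499
```

```bash
python3 st.py;  python3 - <<'E'
from workcell import r
from h import *
s=r.snapshot("side"); crop(s,180,130,160,120,5,"pics/s7c.png"); cv2.imwrite("pics/s7.png",s["color"])
s=r.snapshot("top"); crop(s,165,110,125,125,4.8,"pics/t7c.png")
E
```

```text
13.85 [ 0.835   0.2401 -0.1616  0.0001 -1.1683 -0.8332] [0.4693 0.2802 0.3076] ang 1.5689405598839659 [ 0.0733 -0.4499 -1.0063] [ 0.0386 -0.0018  0.016 ]
```

View pics/s7c.png

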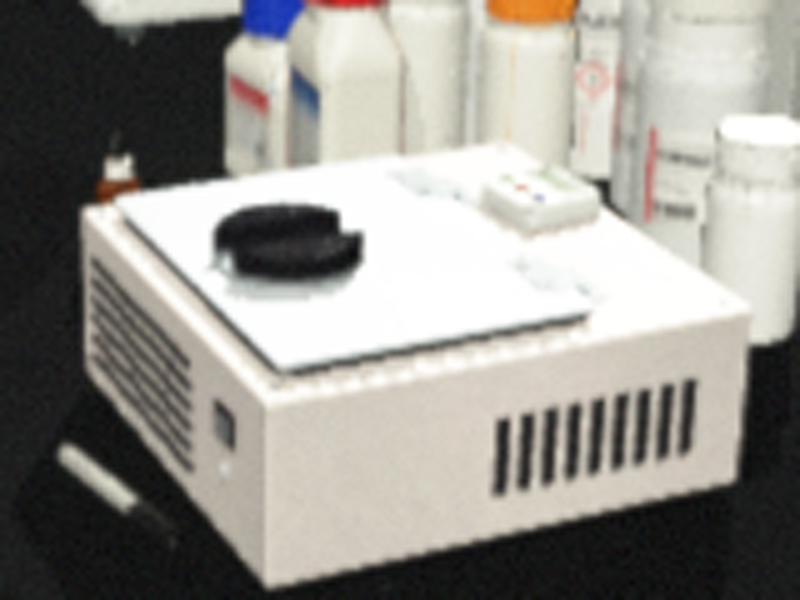

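View pics/t7c.png

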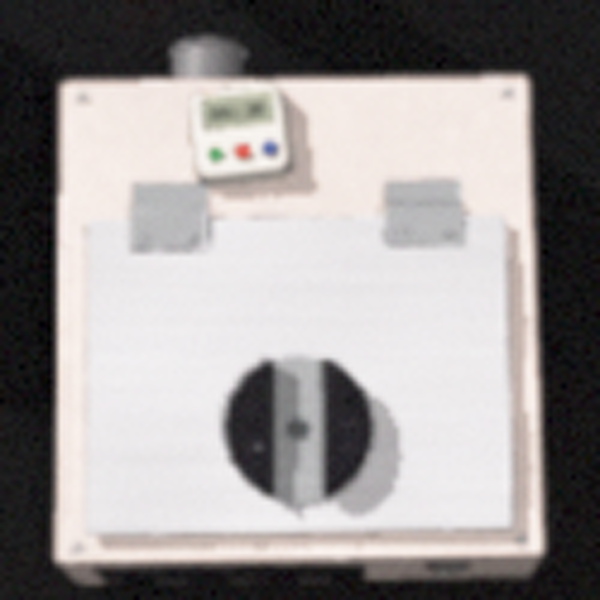

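View pics/s7.png

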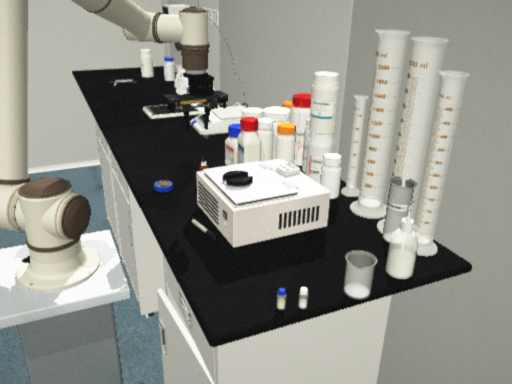

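The slot now lies along the machine's x axis: in the top crop it runs from px (300,360) to (300,500), parallel to the sides. The hatch is holding down: its near corner in the side crop is at row 372, against 362 when it was unlocked. The timer, pen and other things are unmoved.

```bash
python3 -c "
from workcell import r
print(r.sign_off())"
```

```text
the job is handed in; nothing more can be done
None
```

The hatch is shut and locked, and I handed the job in at about 14 s of the 51 s allowed.

**What I did:** I pushed the hatch from about 0.48 rad down onto its gasket with the closed fingertips on its bare left part, ending at about 18 N. Then I set both fingertips, 50 mm apart, in the slot. Pressing about 20 N on the slot floor, I turned the fastener clockwise until it met its stop, where the moment jumped from 0.15 to 1.8 N m. I backed off, lifted clear and moved the arm away.

**Last checks:**
- **Lock:** the slot lies along the machine's x axis, and the hatch stayed down after I let go. Its near corner sits about 2 camera pixels lower than when it was unlocked.
- **Other things:** the timer, pen, vials, beaker, tape and dropper bottle looked unmoved by eye in the pictures. I did not measure them. The robot was touching nothing.

**What disagreed or failed:**
- The two cameras differed by 2 to 4 mm on the machine's position (more on one base corner, about 10 mm sideways), and I used the top camera's values.
- My first move call was refused because its rows left out some keys. Nothing moved.

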